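Stamp the spun-sample request card

TASK

Take the teal-handled stamp from its mat and print a square, clean mark in the empty outlined box of the teal-banded request card: stand its foot centred in the box with its long side along the box's long side (either way round), press the handle more than half-way down, hold it still for about half a second, then lift it straight up without sliding. Do not press it down anywhere else off its mat; then stand it back upright on its mat, without knocking over or shoving the red stamp.

Things in the scene. Friction and masses are not known exactly. Their poses are not given: they have to be found in the camera images.
- teal_stamp: Self-inking hand stamp, 84 mm tall, about 0.14 kg, standing upright on the mat. Origin: centre of the underside of its black foot, which is 66 (x) x 44 (y) x 8 mm; z is up. Above the foot is a grey body 50 x 30 mm to 44 mm height (54 x 34 mm with its black side cheeks), over which the teal sleeve handle slides. The handle is the part to grasp.
- teal_stamp_grip (a point): Centre of the teal handle, 60 mm above the underside of the foot when the handle is up. The handle is a block 56 (x) x 40 (y) x 48 mm (grip it across y, 40 mm), with a white and teal label on top; axes as the stamp's.
- teal_stamp_handle (a joint): How far the handle is pressed down towards the foot: 0 m = up (at rest), 0.012 m = fully down. A spring returns it: 3 N starts it, 7.5 N at 0.006 m, 12 N at the bottom stop.
- teal_card_box (a point): Centre of the empty outlined box on the teal-banded card, at the level of the card's top face (4 mm above the table). The box is 88 (x) x 66 (y) mm; the card is a fixed board 150 (x) x 110 (y) x 4 mm with a teal band across its +x end, centred 23 mm in +x from this point; z is up. A like card with an orange band lies elsewhere on the table and stays unstamped.
- stamp_mat: Dark grey rubber mat, fixed, 230 (x) x 110 (y) x 4 mm, on which both stamps stand, one on each half along x, 115 mm apart. Origin: centre of its underside; its top is 4 mm up.
- red_stamp: The other stamp, the same in size and make but with a red handle; stands on the other half of the mat. Origin: centre of the underside of its foot; z is up.
There are look-alikes about, which are no part of the job. Leave any blue look-alike of the red_stamp alone. What is shaped like the teal_stamp but purple is not meant.

How it is judged (in metres and radians):
On the way, in this order (a step that is already met when the one before it is completed fails the run):
1. the teal stamp stands squarely in the box of the teal-banded card with its handle pressed more than half-way (6 mm) down, for 0.3 s (value of joint teal_stamp_handle above 0.006 m and horizontal distance between teal_stamp and teal_card_box below 0.015 m and z of teal_stamp in the frame of teal_card_box below 0.006 m and angle between teal_stamp's own z axis and vertical below 0.17 rad and angle between the x axis of teal_stamp and the x axis of teal_card_box, either way round below 0.26 rad), for 0.3 s.
2. the stamp is lifted straight up, over 12 mm clear of the card while still within 30 mm of the box's centre, its handle sprung up again (z of teal_stamp in the frame of teal_card_box above 0.012 m and horizontal distance between teal_stamp and teal_card_box below 0.03 m and value of joint teal_stamp_handle below 0.003 m).
At the end, for the whole second after the job is handed in: The card has been stamped; the teal stamp stands upright (within about 6 degrees), released and at rest on the mat, its centre within 100 mm along and 45 mm across of the mat's centre, its handle up; the red stamp stands upright within 30 mm of where it was (x of teal_stamp in the frame of stamp_mat between -0.1 and 0.1 m and y of teal_stamp in the frame of stamp_mat between -0.045 and 0.045 m and z of teal_stamp in the frame of stamp_mat between 0 and 0.008 m and angle between each of teal_stamp, red_stamp's own z axis and vertical below 0.1 rad and linear speed of teal_stamp below 0.02 m/s and value of joint teal_stamp_handle below 0.002 m and distance of red_stamp from where it was at the start of the episode below 0.03 m); the robot touches nothing.
It fails at once if the teal stamp slides on the card (faster than 40 mm/s) while it is pressed (value of joint teal_stamp_handle above 0.006 m and distance between teal_stamp and teal_card_box below 0.06 m and linear speed of teal_stamp above 0.04 m/s).
It fails at once if the teal stamp is pressed down more than half-way outside the box (over 20 mm off its centre) away from the mat (value of joint teal_stamp_handle above 0.006 m and horizontal distance between teal_stamp and teal_card_box above 0.02 m and horizontal distance between teal_stamp and stamp_mat above 0.15 m).
It fails at once if the red stamp is knocked over or shoved more than 30 mm (distance of red_stamp from where it was at the start of the episode above 0.03 m or angle between red_stamp's own z axis and vertical above 0.4 rad).
It also fails if it takes over 45 s, if anything falls off the work surface, if the arm or the gripper's body presses on something with over 40 N, if the wrist force passes 120 N, or if a joint passes its speed limit or range.

ROBOT

A 6-joint arm with a two-finger parallel gripper is mounted at the origin on the work surface. World frame = base frame: x ahead of the robot, y to its left, z up, the work surface at z = 0. Lengths are in mm, angles in degrees, forces in N, time in s.
With the tool pointing down it reaches from about 350 to 850 mm from the base axis. Payload 8.1 kg.
Tool frame: the origin (TCP) lies at the very end of the fingers, on their centre line; the grasp point (between the pads) lies 19 mm behind it; z points along the fingers, y is the line along which they close (so a half turn about z gives the same grasp; the last joint's range is limited). The gripper opens to 85 mm and grips with 20 to 120 N. Pads are 22 mm wide; open, the fingers measure 114 mm over their backs; the gripper's body (76 mm by 85 mm) begins 54 mm behind the grasp point. The pads swing forward as they close: fully open they stand 13 mm farther back than shut.
Start: joints at [67.586, 7.471, 85.268, -0, 87.261, -4.893], TCP at [180.612, 572.175, 231.292] pointing down, gripper open.
Joint ranges: [-169.43, 169.43], [-51.17, 129.36], [1.28, 143.12], [-76.62, 256.62], [0, 156.53], [-152.29, 152.29]. Speed limits (degrees/s): [136.94, 136.94, 159.86, 180, 180, 180].

INTERFACE

Orientations are given as [roll, pitch, yaw] about the fixed x, y, z axes, in that order (R = Rz(yaw) Ry(pitch) Rx(roll)).
In Python, from bench import r gives the robot as it stands.
- The arm moves only by the shell command python3 -m jog 'ROWS' [FORCE]. ROWS is JSON, a list of rows, each a list of 7 numbers: the turn, a rotation vector about the tool's x, y, z in degrees, then the shift along the tool's x, y, z in mm, then the closure, from -1 (fully open) to 1 (shut), so that 0 is half open. A call has 1 to 5 rows; each row shifts and turns the commanded pose from where the row before left it, along the tool's axes as they then stand; what a row does not reach is not made up. A row lasts 1/10 s, in which the tool goes at most 50 mm and 8.59 degrees, less where a joint would pass 70% of its speed; a pose out of reach is approached as far as the arm can. A call is refused whole if a number of a shift passes 50 or a number of a turn 8.59, either way. A call with a gripper value outside its range is refused whole. The fingers move at their own pace and stop on an object; FORCE is the grip in N (left out, the last holds). Time passes only in rows, so rows that do not move let the fingers close. It gives the time, the measured TCP pose, the force, the opening and the grip force at its end, in the units of the state.
- r.sense(): the state, without advancing time (a new reading comes with each control period).
- r.snapshot(name): name is "side" or "top" or "wrist"; returns a dict with "pixels" (400x640x3 uint8, red, green, blue), "fx", "fy", "cx", "cy" (pixels), "world_to_cam" (4x4, takes a point from world to camera coordinates); the wrist camera has in their place "hand_eye" (4x4, takes a point from camera to tool coordinates, whose origin is the TCP and whose axes are the flange's). Camera axes: x right, y up, looking along -z (the intrinsics and any distortion apply to the point x, -y, -z); pixel columns grow to the right and rows downward; lengths in mm; the calibration is good to about 2 mm. A picture is of the moment at which its call begins: read the wrist's pose just before it. There is no depth.
- r.hand_in(): hands the job in; it is judged then, once.
The state is a dict: "time": time; "joint_pos": joint angles; "qd": joint speeds; "joint_efforts": joint torques, N m; "tool_pos": TCP position; "tcp_rot": TCP orientation; "ft_force": force on the tool from outside, world axes, zero at the start; "wrist_torque": the same for the moment, N m; "finger_gap": finger opening in mm; "grip_force": force on a finger pad.
Only numpy, scipy, OpenCV 4.12 (cv2) and the standard library are available. Lean on these libraries where they do the work, as an engineer would, in place of code of your own. Each camera call takes 0.05 s, during which the arm holds its last target. There are 200 camera calls.

## Working session

There is one attempt and no reset: what is moved stays moved. The work goes in short steps, Python scripts to look and compute and a shell command to move; the robot and the scene stay as the last step left them, time stands still between calls to the robot, and variables do not carry over. Pictures are saved under pics/ and viewed, at most 10 in all, crops included, and the job is handed in when it is done.

```bash
mkdir -p pics; ls; python3 - <<'E'
from bench import r
import cv2
for n in ("top","side"):
    s=r.snapshot(n); cv2.imwrite(f"pics/{n}0.png",s["pixels"][:,:,::-1])
    print(n,s["fx"],s["fy"],s["cx"],s["cy"],[k for k in s]); print(s["world_to_cam"])
st=r.sense(); print(st["time"],st["tool_pos"],st["tcp_rot"],st["finger_gap"],st["ft_force"])
E
```

```text
pics
top 448.5759839173965 448.5759839173965 319.6382852860531 194.37054301594776 ['pixels', 'fx', 'fy', 'cx', 'cy', 'world_to_cam']
[[-9.61821952e-03 -9.99736428e-01  2.08462181e-02 -6.15761516e+01]
 [ 9.95254366e-01 -7.55219099e-03  9.70139772e-02 -5.21300956e+02]
 [-9.68309724e-02  2.16803913e-02  9.95064683e-01 -1.19354075e+03]
 [ 0.00000000e+00  0.00000000e+00  0.00000000e+00  1.00000000e+00]]
side 366.1753110532491 366.1753110532491 319.26293492831684 197.1804089833507 ['pixels', 'fx', 'fy', 'cx', 'cy', 'world_to_cam']
[[-9.78386210e-01 -2.06733608e-01  4.65180445e-03  5.15001863e+02]
 [ 1.52285155e-01 -7.05120606e-01  6.92541812e-01 -1.65303731e+02]
 [-1.39891584e-01  6.78281760e-01  7.21362737e-01 -6.82251336e+02]
 [ 0.00000000e+00  0.00000000e+00  0.00000000e+00  1.00000000e+00]]
0.1 [180.43628638 571.68235693 230.31804097] [-1.79900576e+02 -7.46041472e-03  1.62477537e+02] 85.21631044226494 [ 0.15994442 -0.15930297 -0.29895339]
```

View pics/top0.png

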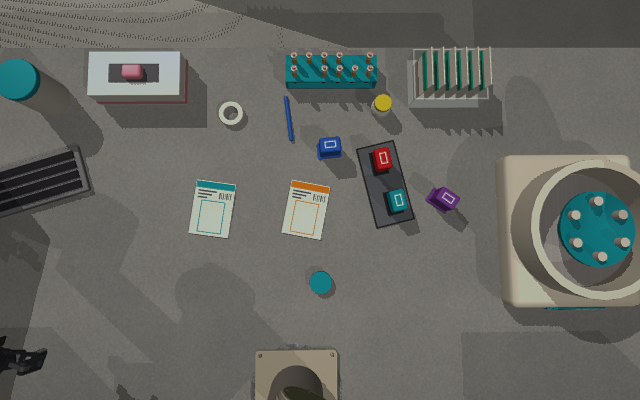

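View pics/side0.png

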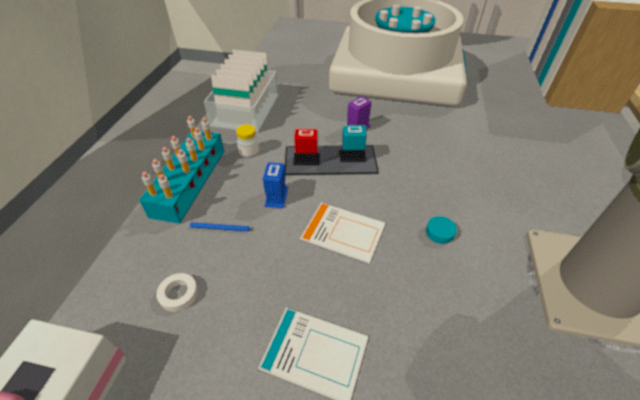

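The top view shows four stamps: red at (382,158), teal at (398,201) on the dark mat, blue at (329,147) and purple at (443,198), the last two off the mat. There are two cards, teal-banded at (212,209) and orange-banded at (306,210). The target is the teal stamp on the mat, since it is teal, block-shaped and beside the red one. The teal cap at (321,283) is a plain disc. The card is the one with the teal band.

```bash
cat > h.py <<'E'
import numpy as np, cv2
from bench import r
def proj(s,P):
    W=np.array(s["world_to_cam"]); p=W[:3,:3]@np.array(P,float)+W[:3,3]
    return np.array([s["cx"]+s["fx"]*p[0]/-p[2], s["cy"]-s["fy"]*p[1]/-p[2]])
def ray(s,uv,z,W=None):
    W=np.array(s["world_to_cam"]) if W is None else W
    d=np.array([(uv[0]-s["cx"])/s["fx"],-(uv[1]-s["cy"])/s["fy"],-1.])
    R=W[:3,:3]; o=-R.T@W[:3,3]; d=R.T@d
    return o+d*(z-o[2])/d[2]
def mask(img,h0,h1,s0,v0,roi,v1=255,s1=255):
    hsv=cv2.cvtColor(np.ascontiguousarray(img),cv2.COLOR_RGB2HSV)
    m=cv2.inRange(hsv,(h0,s0,v0),(h1,s1,v1)); k=np.zeros_like(m); x0,y0,x1,y1=roi; k[y0:y1,x0:x1]=m[y0:y1,x0:x1]; return k
def big(m):
    c=max(cv2.findContours(m,cv2.RETR_EXTERNAL,cv2.CHAIN_APPROX_NONE)[0],key=cv2.contourArea); return c
def rect(s,m,z,W=None):
    c=big(m)[:,0,:]
    P=np.array([ray(s,p,z,W)[:2] for p in c],np.float32)
    return cv2.minAreaRect(P)
E
python3 - <<'E'
from h import *
s=r.snapshot("top"); im=s["pixels"]
t=mask(im,80,100,90,60,(375,180,420,225)); print("teal",rect(s,t,88))
rd=mask(im,0,8,120,60,(365,140,400,180)); print("red",rect(s,rd,88))
mt=mask(im,0,180,0,20,(345,130,425,235),v1=75); mt=cv2.morphologyEx(mt,cv2.MORPH_CLOSE,np.ones((9,9))); print("mat",rect(s,mt,4))
card=mask(im,0,180,0,150,(170,165,250,250)); b=mask(im,80,100,90,60,(170,165,250,193))
print("card",rect(s,card|b,4)); print("band",rect(s,b,4))
bx=mask(im,75,105,30,60,(170,196,250,250)); print("box",rect(s,bx,4))
s2=r.snapshot("side"); im2=s2["pixels"]
bx2=mask(im2,75,105,40,60,(295,320,375,395)); print("box side",rect(s2,bx2,4))
up=lambda a:cv2.resize(a,None,fx=6,fy=6,interpolation=cv2.INTER_CUBIC)
A=up(im[130:230,345:465])[:, :,::-1]; cv2.imwrite("pics/c1.png",A)
E
```

```text
teal ((498.5057678222656, -264.361083984375), (55.82444381713867, 46.13399124145508), 12.688913345336914)
red ((606.2626953125, -227.23175048828125), (59.28965759277344, 44.75530242919922), 11.236266136169434)
mat ((551.7819213867188, -247.76014709472656), (231.37757873535156, 112.20914459228516), 13.518427848815918)
card ((487.43621826171875, 229.9234619140625), (108.95138549804688, 148.5544891357422), 81.83167266845703)
band ((549.6550903320312, 221.18328857421875), (105.53518676757812, 17.942506790161133), 81.92634582519531)
box ((464.24847412109375, 233.25576782226562), (67.8766860961914, 90.02384948730469), 81.50341033935547)
box side ((432.06658935546875, 267.8508605957031), (13.925101280212402, 3.1821846961975098), 5.336641788482666)
```

View pics/c1.png

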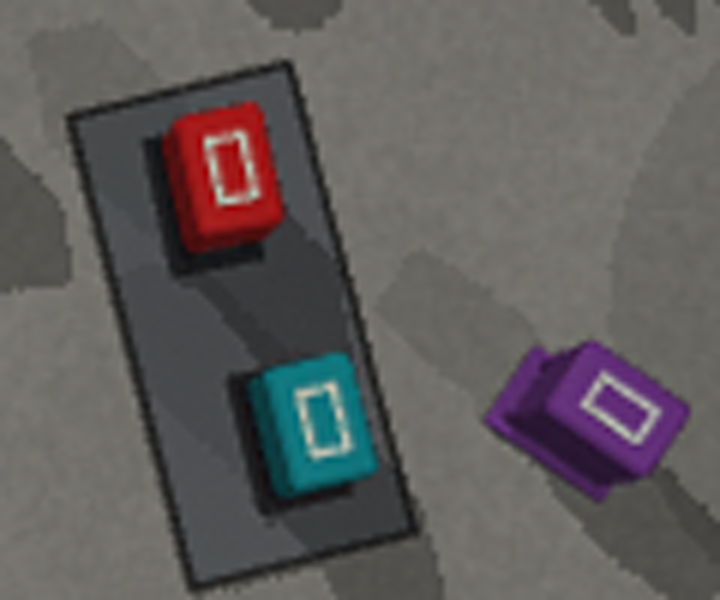

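The crop confirms it: teal at crop (320,425) is upright on the mat, red is at (225,175), and purple is off the mat at (615,420). The mat measures 231x112 and the box 90x68, both matching the given sizes. Next I refine the stamp position from its top label and plan the shift.

```bash
cat >> h.py <<'E'
from scipy.spatial.transform import Rotation as Ro
def plan(*wps):
    """each wp (x,y,z,yaw,n): print n-row per-row steps in tool axes"""
    st=r.sense(); p=np.array(st["tool_pos"]); y=st["tcp_rot"][2]
    print("t",round(st["time"],2),"pos",p.round(1),"rot",np.round(st["tcp_rot"],2),"gap",round(st["finger_gap"],1),"grip",round(st["grip_force"],1),"F",np.round(st["ft_force"],1))
    for x_,y_,z_,yw,n in wps:
        R=Ro.from_euler("xyz",[180,0,y],degrees=True)
        d=np.array([x_,y_,z_])-p; dy=(yw-y+180)%360-180
        print("shift total tool",R.inv().apply(d).round(1),"per row",(R.inv().apply(d)/n).round(1),"rz total",round(-dy,2)); p=np.array([x_,y_,z_]); y=yw
E
python3 - <<'E'
from h import *
s=r.snapshot("top"); im=s["pixels"]
for n,roi in (("teal",(388,190,408,212)),("red",(375,148,392,170))):
    l=mask(im,0,180,0,150,roi,s1=110); print(n,"label",rect(s,l,88))
plan((464,233,230,162.5,8),(498,-266,200,162.5,11))
E
```

```text
teal label ((499.1494445800781, -268.0905456542969), (30.61851692199707, 18.35298728942871), 12.529163360595703)
red label ((609.6009521484375, -231.3842010498047), (30.556034088134766, 17.857738494873047), 12.66093921661377)
t 0.25 pos [180.5 571.9 230.8] rot [-1.7995e+02 -1.0000e-02  1.6248e+02] gap 85.3 grip 0.0 F [0.2 0.4 0.3]
shift total tool [-372.4 -237.9    0.8] per row [-46.5 -29.7   0.1] rz total -0.02
shift total tool [-182.5 -465.7   30. ] per row [-16.6 -42.3   2.7] rz total -0.0
```

```bash
python3 -m jog '[[0,0,0,-37.2,-23.8,0,-0.5],[0,0,0,-37.2,-23.8,0,-0.5],[0,0,0,-37.2,-23.8,0,-0.5],[0,0,0,-37.2,-23.8,0,-0.5],[0,0,0,-37.2,-23.8,0,-0.5]]' 40
python3 -m jog '[[0,0,0,-37.2,-23.8,0,-0.5],[0,0,0,-37.2,-23.8,0,-0.5],[0,0,0,-37.2,-23.8,0,-0.5],[0,0,0,-37.2,-23.8,0,-0.5],[0,0,0,-37.2,-23.8,0,-0.5]]'
python3 -m jog '[[0,0,0,-16.6,-42,0,-0.5],[0,0,0,-16.6,-42,0,-0.5],[0,0,0,-16.6,-42,0,-0.5],[0,0,0,-16.6,-42,0,-0.5],[0,0,0,-16.6,-42,0,-0.5]]'
python3 -m jog '[[0,0,0,-16.6,-42,0,-0.5],[0,0,0,-16.6,-42,0,-0.5],[0,0,0,-16.6,-42,0,-0.5],[0,0,0,-16.6,-42,0,-0.5],[0,0,0,-16.6,-42,0,-0.5]]'
python3 -m jog '[[0,0,-7.5,0,0,0,-0.5],[0,0,-7.5,0,0,0,-0.5],[0,0,-7.5,0,0,0,-0.5],[0,0,-7.5,0,0,0,-0.5]]'
python3 - <<'E'
from h import *
plan((499,-267.5,230,192.7,1))
E
```

```text
time: 0.75
tool_pos: [322.9, 401.3, 231.3]
tcp_rot: [180.0, 0.0, 162.5]
ft_force: [-0.3, 0.5, 1.2]
finger_gap: 64.1
grip_force: 0.0
time: 1.25
tool_pos: [464.6, 231.7, 231.4]
tcp_rot: [180.0, 0.0, 162.5]
ft_force: [0.8, 1.5, -0.3]
finger_gap: 63.6
grip_force: 0.0
time: 1.75
tool_pos: [479.4, 6.2, 231.4]
tcp_rot: [180.0, 0.0, 162.5]
ft_force: [0.5, 0.5, 0.3]
finger_gap: 64.1
grip_force: 0.0
time: 2.25
tool_pos: [495.3, -219.2, 231.4]
tcp_rot: [180.0, 0.0, 162.5]
ft_force: [0.7, 0.0, 0.1]
finger_gap: 64.1
grip_force: 0.0
time: 2.65
tool_pos: [495.4, -217.5, 231.1]
tcp_rot: [180.0, -0.0, -167.2]
ft_force: [-0.0, 0.2, 0.6]
finger_gap: 64.0
grip_force: 0.0
t 2.65 pos [ 495.4 -217.5  231.1] rot [ 1.7999e+02 -1.0000e-02 -1.6724e+02] gap 64.0 grip 0.0 F [-0.   0.2  0.6]
shift total tool [  7.5 -49.6   1.1] per row [  7.5 -49.6   1.1] rz total 0.06
```

Now above the stamp, then a look from the wrist camera.

```bash
python3 -m jog '[[0,0,0,3.7,-24.8,0,-0.5],[0,0,0,3.7,-24.8,0,-0.5],[0,0,0,0,0,0,-0.5]]'
cat >> h.py <<'E'
def wrist():
    st=r.sense(); s=r.snapshot("wrist"); T=np.eye(4); T[:3,:3]=Ro.from_euler("xyz",st["tcp_rot"],degrees=True).as_matrix(); T[:3,3]=st["tool_pos"]
    return s,np.linalg.inv(T@np.array(s["hand_eye"]))
E
python3 - <<'E'
from h import *
s,W=wrist(); im=s["pixels"]; cv2.imwrite("pics/w1.png",im[:,:,::-1])
print(s["hand_eye"], [k for k in s])
t=mask(im,80,100,90,60,(0,0,640,400)); print("teal",cv2.minAreaRect(big(t)),rect(s,t,88,W))
E
```

```text
time: 2.95
tool_pos: [498.8, -269.6, 231.1]
tcp_rot: [-180.0, -0.0, -167.6]
ft_force: [0.0, 0.5, 0.5]
finger_gap: 64.0
grip_force: 0.0
[[-8.67069698e-05  9.53143315e-01  3.02519112e-01  7.77773310e+01]
 [ 9.99999946e-01  1.78573091e-04 -2.76011596e-04 -7.27924489e-02]
 [-3.17100381e-04  3.02519072e-01 -9.53143279e-01 -1.42793942e+02]
 [ 0.00000000e+00  0.00000000e+00  0.00000000e+00  1.00000000e+00]] ['pixels', 'fx', 'fy', 'cx', 'cy', 'hand_eye']
teal ((539.5, 27.5), (55.0, 63.0), 90.0) ((315.7737121582031, -111.30926513671875), (44.210723876953125, 56.54523849487305), 12.352643966674805)
```

View pics/w1.png

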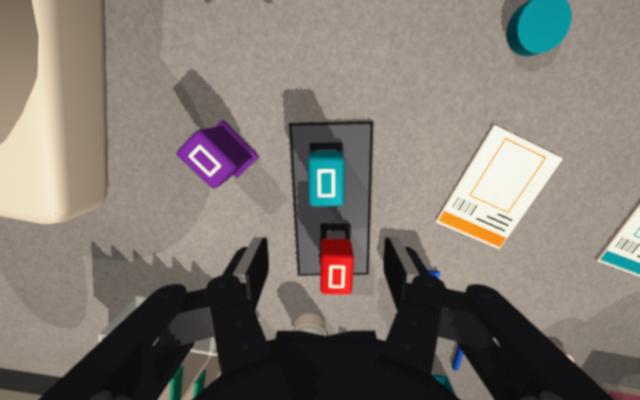

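The wrist view shows the teal stamp's label at (326,183), red at (337,276) and purple at (205,160), with fingers on either side of x≈327. Next I measure the label from here.

```bash
python3 - <<'E'
from h import *
s,W=wrist(); im=s["pixels"]
l=mask(im,0,180,0,150,(314,165,340,203),s1=110); q=rect(s,l,88,W); print("label",q)
m=mask(im,80,100,90,60,(300,140,350,215)); print(rect(s,m,88,W))
x,y=q[0]; plan((x,y,120,192.6,1),(x,y,44,192.6,1))
E
```

```text
label ((500.30908203125, -269.7052307128906), (32.21107864379883, 19.330018997192383), 12.83182144165039)
((496.088134765625, -270.3370361328125), (61.73497009277344, 40.07288360595703), 12.789762496948242)
t 3.05 pos [ 498.8 -267.4  231. ] rot [ 1.7996e+02 -2.0000e-02 -1.6758e+02] gap 64.1 grip 0.0 F [-0.1 -0.5  0.2]
shift total tool [ -1.   -2.6 111. ] per row [ -1.   -2.6 111. ] rz total -0.18
shift total tool [ 0. -0. 76.] per row [ 0. -0. 76.] rz total -0.0
```

```bash
python3 -m jog '[[0,0,0,-1,-1.3,37,-0.5],[0,0,0,0,0,37,-0.5],[0,0,0,0,0,37,-0.5],[0,0,0,0,0,30,-0.5],[0,0,0,0,0,20,-0.5]]'
python3 -m jog '[[0,0,0,0,0,13,-0.5],[0,0,0,0,0,13,-0.5],[0,0,0,0,0,0,-0.5]]'
python3 -m jog '[[0,0,0,0,0,0,0.5],[0,0,0,0,0,0,0.5],[0,0,0,0,0,0,0.5],[0,0,0,0,0,0,0.5],[0,0,0,0,0,0,0.5]]' 40
```

```text
time: 3.55
tool_pos: [499.0, -266.3, 67.4]
tcp_rot: [179.8, -0.1, -167.5]
ft_force: [-0.8, -0.1, -0.3]
finger_gap: 63.9
grip_force: 0.0
time: 3.85
tool_pos: [499.5, -267.4, 42.8]
tcp_rot: [179.9, -0.1, -167.5]
ft_force: [-0.3, -0.3, 0.1]
finger_gap: 64.1
grip_force: 0.0
time: 4.35
tool_pos: [501.2, -268.9, 45.3]
tcp_rot: [-179.9, 0.1, -167.5]
ft_force: [1.8, -1.0, 2.9]
finger_gap: 39.5
grip_force: 44.3
```

```bash
python3 -m jog '[[0,0,0,0,0,-10,0.5],[0,0,0,0,0,-25,0.5],[0,0,0,0,0,-35,0.5],[0,0,0,0,0,-35,0.5],[0,0,0,0,0,0,0.5]]'
python3 -m jog '[[0,0,7,0,0,0,0.5],[0,0,7,0,0,0,0.5],[0,0,6.8,0,0,0,0.5],[0,0,0,4,20,0,0.5],[0,0,0,8,38,0,0.5]]'
python3 -m jog '[[0,0,0,9.6,43,0,0.5],[0,0,0,9.6,43,0,0.5],[0,0,0,9.6,43,0,0.5],[0,0,0,9.6,43,0,0.5],[0,0,0,9.6,43,0,0.5]]'
python3 -m jog '[[0,0,0,9.6,43,0,0.5],[0,0,0,9.6,43,0,0.5],[0,0,0,9.6,43,0,0.5],[0,0,0,8,38,0,0.5],[0,0,0,4,20,0,0.5]]'
python3 -m jog '[[0,0,0,0,0,0,0.5],[0,0,0,0,0,0,0.5]]'
python3 - <<'E'
from h import *
plan((464.2,233.3,144,171.7,1))
s=r.snapshot("top"); cv2.imwrite("pics/t2.png",s["pixels"][:,:,::-1])
s,W=wrist(); im=s["pixels"]; cv2.imwrite("pics/w2.png",im[:,:,::-1])
E
```

```text
time: 4.85
tool_pos: [503.1, -270.2, 155.9]
tcp_rot: [-179.6, 0.4, -167.5]
ft_force: [2.0, -1.6, -0.3]
finger_gap: 39.7
grip_force: 43.9
time: 5.35
tool_pos: [496.1, -209.5, 148.7]
tcp_rot: [-180.0, -0.1, 171.6]
ft_force: [0.3, 0.6, -0.0]
finger_gap: 39.7
grip_force: 43.8
time: 5.85
tool_pos: [479.1, 12.8, 148.8]
tcp_rot: [180.0, -0.1, 171.8]
ft_force: [1.3, 0.7, -0.7]
finger_gap: 39.7
grip_force: 43.8
time: 6.35
tool_pos: [465.2, 204.7, 148.8]
tcp_rot: [180.0, -0.1, 172.0]
ft_force: [0.3, -0.6, -2.1]
finger_gap: 39.3
grip_force: 43.9
time: 6.55
tool_pos: [466.1, 201.7, 148.7]
tcp_rot: [-180.0, -0.1, 171.9]
ft_force: [0.3, -0.2, -0.3]
finger_gap: 39.6
grip_force: 43.9
t 6.55 pos [466.1 201.7 148.7] rot [-1.7995e+02 -7.0000e-02  1.7186e+02] gap 39.6 grip 43.9 F [ 0.3 -0.2 -0.3]
shift total tool [ 6.3 31.   4.7] per row [ 6.3 31.   4.7] rz total 0.16
```

View pics/w2.png

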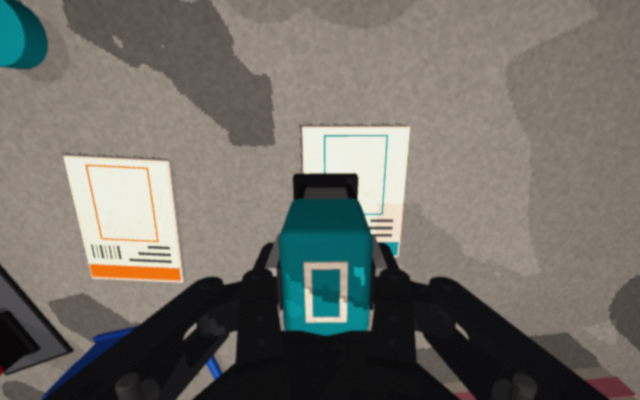

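The wrist view shows the stamp held upright and square. Its foot end edge is at (293..357,175), with the box far edge at (324..388,135) to its right. Next: check the foot and box positions from these.

```bash
python3 - <<'E'
from h import *
s,W=wrist(); im=s["pixels"]; st=r.sense()
R=Ro.from_euler("xyz",[180,0,171.8],degrees=True)
bx=mask(im,75,105,50,60,(312,128,400,172))
c=big(bx)[:,0,:]; n=c[c[:,1]<c[:,1].min()+6]; print("box top corners px",n.min(0),n.max(0))
a=ray(s,(n[:,0].min(),n[:,1].min()),4,W); b=ray(s,(n[:,0].max(),n[:,1].min()+0),4,W)
print(a,b,np.hypot(*(a-b)[:2])); e=(b-a)/np.linalg.norm(b-a); print("yaw",np.degrees(np.arctan2(e[1],e[0])))
mid=(a+b)/2; f=np.array([-e[1],e[0],0]); f*=np.sign(f[0]); print("box centre",mid+44*f)
dk=mask(im,0,180,0,0,(285,165,365,198),v1=50); c=big(dk)[:,0,:]; x0,y0=c.min(0); top=c[c[:,1]<=y0+3]; print("foot px",y0,top.min(0),top.max(0))
z=st["tool_pos"][2]-40+8; fe=[ray(s,(u,y0),z,W) for u in (top[:,0].min(),top[:,0].max())]; 
print("foot end in tool xy",[R.inv().apply(p-st["tool_pos"]).round(1) for p in fe], "expect x=33,y=+-22")
E
```

```text
box top corners px [324 134] [388 139]
[416.98108095 206.09778204   4.        ] [426.42042161 270.82125914   4.        ] 65.40817716295861
yaw 81.7024214092221
box centre [465.24015439 232.10968778   4.        ]
foot px 174 [294 174] [356 177]
foot end in tool xy [array([ 35.7, -20.4,  32. ]), array([35.6, 19.8, 32. ])] expect x=33,y=+-22
```

```bash
python3 -m jog '[[0,0,0,2,10,0,0.5],[0,0,0.1,3,15,0,0.5],[0,0,0,0,6,0,0.5],[0,0,0,0,0,0,0.5],[0,0,0,0,0,0,0.5]]' 60
python3 -m jog '[[0,0,0,0,0,20,0.5],[0,0,0,0,0,30,0.5],[0,0,0,0,0,20,0.5],[0,0,0,0,0,10,0.5],[0,0,0,0,0,0,0.5]]'
python3 - <<'E'
from h import *
plan((465.3,232.7,50,171.7,1))
s,W=wrist(); cv2.imwrite("pics/w3.png",s["pixels"][:,:,::-1])
E
```

```text
time: 7.2
tool_pos: [466.7, 232.5, 149.2]
tcp_rot: [-180.0, -0.0, 171.6]
ft_force: [0.3, 0.2, -0.9]
finger_gap: 39.3
grip_force: 63.2
time: 7.7
tool_pos: [465.6, 232.0, 67.8]
tcp_rot: [-179.9, -0.2, 171.6]
ft_force: [-0.4, -0.2, -1.1]
finger_gap: 39.5
grip_force: 63.2
t 7.7 pos [465.6 232.   67.8] rot [-1.7991e+02 -1.5000e-01  1.7156e+02] gap 39.5 grip 63.2 F [-0.4 -0.2 -1.1]
shift total tool [ 0.4  0.7 17.8] per row [ 0.4  0.7 17.8] rz total -0.14
```

View pics/w3.png

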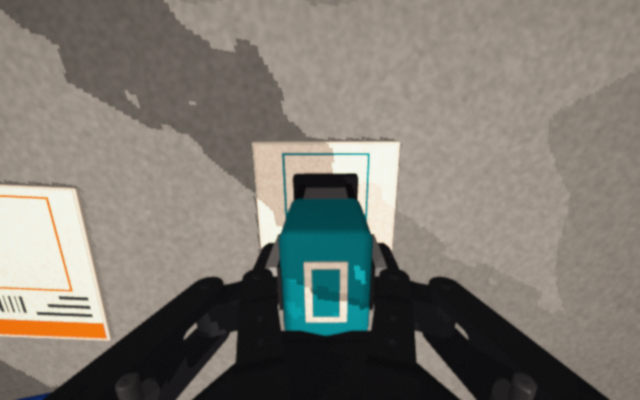

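The view shows the foot (293..357, mid 325) centred laterally in the box (283..369, mid 326) and square to it. Next I descend slowly while watching force.

```bash
python3 -m jog '[[0,0,0,0.3,0.5,8,0.5],[0,0,0,0,0,8,0.5],[0,0,0,0,0,4,0.5],[0,0,0,0,0,0,0.5]]'
python3 -m jog '[[0,0,0,0,0,2,0.5],[0,0,0,0,0,1.5,0.5],[0,0,0,0,0,1.5,0.5],[0,0,0,0,0,0,0.5]]'
```

```text
time: 8.15
tool_pos: [465.9, 233.1, 48.5]
tcp_rot: [-180.0, -0.1, 171.6]
ft_force: [-1.3, -0.3, -0.9]
finger_gap: 39.4
grip_force: 63.2
time: 8.55
tool_pos: [466.7, 233.4, 44.6]
tcp_rot: [180.0, 0.0, 171.6]
ft_force: [-2.6, -1.4, 3.5]
finger_gap: 39.2
grip_force: 63.8
```

Contact, at about 3 N. Now press about 9 mm more, slowly.

```bash
python3 -m jog '[[0,0,0,0,0,1.5,0.5],[0,0,0,0,0,2,0.5],[0,0,0,0,0,2,0.5],[0,0,0,0,0,2,0.5],[0,0,0,0,0,0,0.5]]'; python3 -c "
from h import *
plan()"
```

```text
time: 9.05
tool_pos: [466.8, 233.4, 37.3]
tcp_rot: [180.0, 0.0, 171.6]
ft_force: [-3.4, -2.1, 8.9]
finger_gap: 39.5
grip_force: 64.4
t 9.05 pos [466.8 233.4  37.3] rot [1.7999e+02 3.0000e-02 1.7158e+02] gap 39.5 grip 64.4 F [-3.4 -2.1  8.9]
```

```bash
python3 -m jog '[[0,0,0,0,0,1.7,0.5],[0,0,0,0,0,0,0.5],[0,0,0,0,0,0,0.5],[0,0,0,0,0,0,0.5],[0,0,0,0,0,0,0.5]]'
python3 -m jog '[[0,0,0,0,0,0,0.5],[0,0,0,0,0,0,0.5],[0,0,0,0,0,0,0.5]]'
python3 - <<'E'
from h import *
s=r.snapshot("side"); cv2.imwrite("pics/s3.png",cv2.resize(s["pixels"][230:400,200:440],None,fx=3,fy=3,interpolation=2)[:,:,::-1])
E
```

```text
time: 9.55
tool_pos: [466.8, 233.5, 35.9]
tcp_rot: [180.0, 0.0, 171.6]
ft_force: [-4.5, -1.6, 10.5]
finger_gap: 39.6
grip_force: 64.5
time: 9.85
tool_pos: [466.8, 233.5, 35.9]
tcp_rot: [180.0, 0.0, 171.6]
ft_force: [-4.6, -2.0, 9.8]
finger_gap: 39.3
grip_force: 64.5
```

View pics/s3.png

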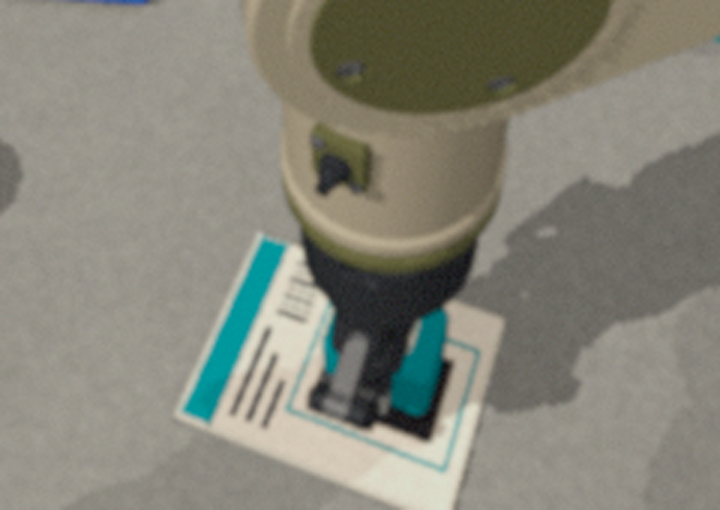

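The foot stands centred in the box, crop (305..450, 360..440), and the handle is pressed down close to it. At about 10 N that is roughly 9 mm of travel, held for over 0.8 s. Now lift straight up and look.

```bash
python3 -m jog '[[0,0,0,0,0,-2,0.5],[0,0,0,0,0,-2.5,0.5],[0,0,0,0,0,-2.5,0.5],[0,0,0,0,0,-2.5,0.5],[0,0,0,0,0,-3,0.5]]'
python3 -m jog '[[0,0,0,0,0,-7,0.5],[0,0,0,0,0,-12,0.5],[0,0,0,0,0,-15,0.5],[0,0,0,0,0,-15,0.5],[0,0,0,0,0,0,0.5]]'
python3 -m jog '[[0,0,0,0,0,-25,0.5],[0,0,0,0,0,-25,0.5],[0,0,0,0,0,0,0.5],[0,0,0,0,0,0,0.5]]'
python3 - <<'E'
from h import *
s=r.snapshot("side"); W,_=wrist()
cv2.imwrite("pics/sw4.png",np.hstack([cv2.resize(s["pixels"][180:400,200:440],(436,400)),W["pixels"][:,170:500]])[:,:,::-1])
plan((500,-268,147,192.5,1))
E
```

```text
time: 10.4
tool_pos: [466.5, 233.4, 47.6]
tcp_rot: [180.0, 0.0, 171.6]
ft_force: [0.5, 0.0, -1.5]
finger_gap: 39.3
grip_force: 63.5
time: 10.9
tool_pos: [468.7, 234.2, 100.3]
tcp_rot: [179.8, 0.3, 171.6]
ft_force: [0.1, 0.2, -1.4]
finger_gap: 39.2
grip_force: 63.5
time: 11.3
tool_pos: [466.9, 233.5, 146.9]
tcp_rot: [180.0, 0.1, 171.6]
ft_force: [-0.6, 0.2, -2.5]
finger_gap: 39.2
grip_force: 63.4
t 11.4 pos [465.7 233.  145.1] rot [-1.7994e+02 -1.0000e-01  1.7158e+02] gap 39.6 grip 63.4 F [-0.4 -0.7 -1. ]
shift total tool [-107.3 -490.6   -1.9] per row [-107.3 -490.6   -1.9] rz total -20.92
```

View pics/sw4.png

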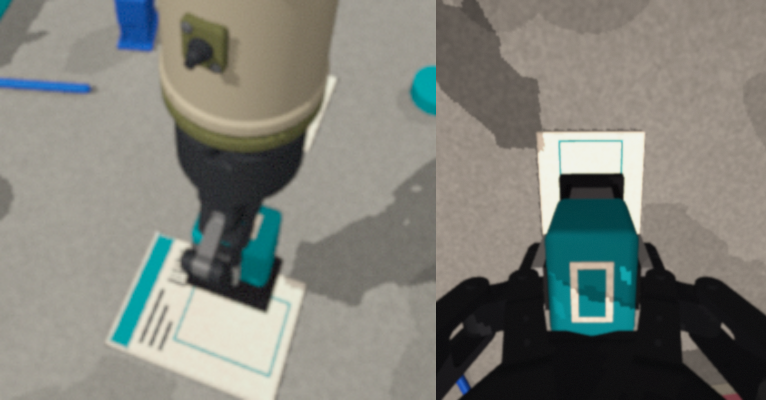

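The stamp is lifted clear, the box is in view, and the foot is at the same wrist row (174) as before, so the handle has sprung back. Now return to the mat.

```bash
python3 -m jog '[[0,0,0,-5.2,-24,0,0.5],[0,0,0,-8.7,-40,0,0.5],[0,0,0,-9.6,-44,0,0.5],[0,0,0,-9.6,-44,0,0.5],[0,0,0,-9.6,-44,0,0.5]]'
python3 -m jog '[[0,0,0,-9.6,-44,0,0.5],[0,0,0,-9.6,-44,0,0.5],[0,0,0,-9.6,-44,0,0.5],[0,0,0,-9.6,-44,0,0.5],[0,0,0,-9.6,-44,0,0.5]]'
python3 -m jog '[[0,0,0,-9.6,-44,0,0.5],[0,0,0,-6.7,-30.6,0,0.5],[0,0,-7,0,0,0,0.5],[0,0,-7,0,0,0,0.5],[0,0,-7,0,0,0,0.5]]'
python3 -m jog '[[0,0,0,0,0,0,0.5],[0,0,0,0,0,0,0.5]]'
python3 - <<'E'
from h import *
plan((500,-267,55,192.5,1))
s,W=wrist(); cv2.imwrite("pics/w5.png",s["pixels"][:,:,::-1])
E
```

```text
time: 11.9
tool_pos: [478.8, 31.7, 145.0]
tcp_rot: [-180.0, -0.1, 171.6]
ft_force: [1.3, -0.6, -1.0]
finger_gap: 39.4
grip_force: 63.4
time: 12.4
tool_pos: [494.2, -192.9, 144.9]
tcp_rot: [180.0, -0.1, 171.6]
ft_force: [0.7, 1.3, -1.0]
finger_gap: 39.7
grip_force: 63.4
time: 12.9
tool_pos: [499.4, -267.5, 144.4]
tcp_rot: [179.9, -0.1, -167.2]
ft_force: [-0.7, 0.2, -2.2]
finger_gap: 39.4
grip_force: 63.3
time: 13.1
tool_pos: [499.9, -267.2, 145.3]
tcp_rot: [179.9, -0.1, -167.6]
ft_force: [-0.4, -0.6, -1.9]
finger_gap: 39.3
grip_force: 63.3
t 13.1 pos [ 499.9 -267.2  145.3] rot [ 1.7992e+02 -8.0000e-02 -1.6763e+02] gap 39.3 grip 63.3 F [-0.4 -0.6 -1.9]
shift total tool [-0.2  0.2 90.3] per row [-0.2  0.2 90.3] rz total -0.13
```

View pics/w5.png

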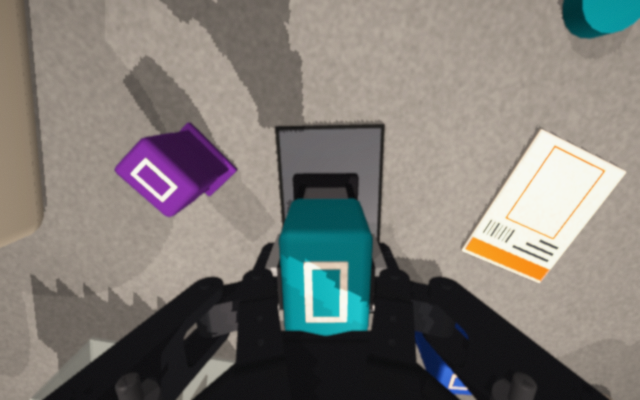

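The view shows the stamp over the mat (276..384 at row 126), with purple clear to the left at (175,170). Next I lower it.

```bash
python3 -m jog '[[0,0,0,0,0,25,0.5],[0,0,0,0,0,35,0.5],[0,0,0,0,0,25,0.5],[0,0,0,0,0,9,0.5],[0,0,0,0,0,0,0.5]]'
python3 -m jog '[[0,0,0,0,0,2,0.5],[0,0,0,0,0,2,0.5],[0,0,0,0,0,1.5,0.5],[0,0,0,0,0,0,0.5]]'
```

```text
time: 13.65
tool_pos: [499.3, -266.7, 50.9]
tcp_rot: [179.9, -0.1, -167.5]
ft_force: [-0.3, -0.3, -0.7]
finger_gap: 39.6
grip_force: 63.4
time: 14.05
tool_pos: [500.9, -267.9, 47.8]
tcp_rot: [-180.0, 0.0, -167.4]
ft_force: [-0.8, -0.4, -1.8]
finger_gap: 39.2
grip_force: 63.4
```

```bash
python3 -m jog '[[0,0,0,0,0,1.5,0.5],[0,0,0,0,0,1,0.5],[0,0,0,0,0,0,0.5],[0,0,0,0,0,0,0.5]]'
```

```text
time: 14.45
tool_pos: [500.8, -267.9, 45.1]
tcp_rot: [-180.0, 0.0, -167.4]
ft_force: [-0.3, -0.0, 1.7]
finger_gap: 39.2
grip_force: 63.9
```

Standing on the mat. Release, wait, then lift away.

```bash
python3 -m jog '[[0,0,0,0,0,0,0.1],[0,0,0,0,0,0,-0.2],[0,0,0,0,0,0,-0.5],[0,0,0,0,0,0,-0.5],[0,0,0,0,0,0,-0.5]]' 20
python3 -m jog '[[0,0,0,0,0,-10,-0.5],[0,0,0,0,0,-25,-0.5],[0,0,0,0,0,-40,-0.5],[0,0,0,0,0,-45,-0.5],[0,0,0,0,0,-45,-0.5]]'
python3 -m jog '[[0,0,0,0,0,0,-0.5],[0,0,0,0,0,0,-0.5],[0,0,0,0,0,0,-0.5]]'
python3 - <<'E'
from h import *
plan()
s,W=wrist(); im=s["pixels"]; t=r.snapshot("side")
cv2.imwrite("pics/f.png",np.hstack([im[:,170:500],cv2.resize(t["pixels"][90:200,260:400],(465,366))[:,:][:366].copy() if 0 else cv2.resize(t["pixels"][90:200,260:389],(470,400))])[:,:,::-1])
E
```

```text
time: 14.95
tool_pos: [500.2, -267.5, 44.3]
tcp_rot: [180.0, -0.0, -167.4]
ft_force: [-0.4, 0.4, 0.4]
finger_gap: 64.2
grip_force: 0.0
time: 15.45
tool_pos: [500.1, -267.4, 211.8]
tcp_rot: [180.0, -0.0, -167.4]
ft_force: [0.4, 0.1, 0.2]
finger_gap: 63.9
grip_force: 0.0
time: 15.75
tool_pos: [500.0, -267.3, 208.9]
tcp_rot: [179.9, -0.1, -167.4]
ft_force: [-0.4, 0.3, 0.0]
finger_gap: 63.9
grip_force: 0.0
t 15.75 pos [ 500.  -267.3  208.9] rot [ 1.7995e+02 -5.0000e-02 -1.6742e+02] gap 63.9 grip 0.0 F [-0.4  0.3  0. ]
```

View pics/f.png

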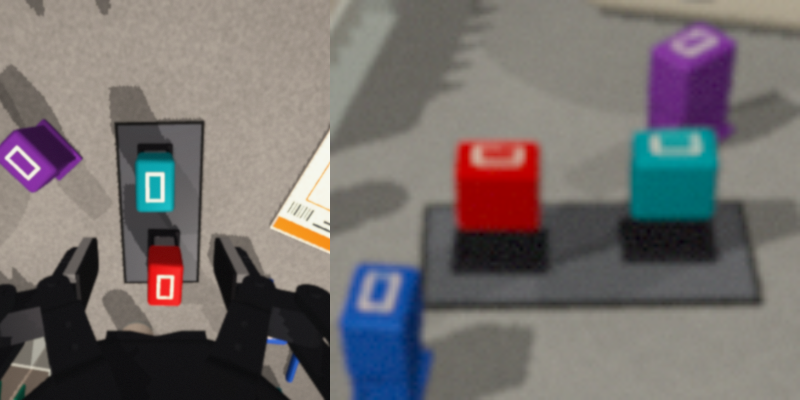

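Both views show teal, at (155,185) left and (675,190) right, standing upright on the mat. Red is undisturbed and the gripper is clear.

```bash
python3 -c "
from bench import r
print(r.hand_in())"
```

```text
the job is handed in; nothing more can be done
None
```

I stamped the teal card's box (about 10 N, roughly 9 mm of handle travel, held over 0.8 s), lifted straight up, stood the teal stamp back upright on its mat with the red stamp undisturbed, and handed in at about 16 s; the hand-in returned no verdict.

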